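Release the spring catch and slide the utensil box shut

TASK

The sliding lid of the wooden utensil box is parked open, locked by a red spring catch. Press the red pad down with your fingertips and, keeping it down, push the lid off the catch and fully home, until the red pin springs up behind it and locks it shut; then let go. Only press and push: lift nothing, and leave the bowl, the cup and the spoon where they are.

Things in the scene. Friction and masses are not known exactly. Their poses are not given: they have to be found in the camera images.
- box: Wooden utensil box fixed to the table, 156 (x) by 336 (y) by 84.5 mm high; origin at the centre of its underside, z up. Its +y is the way the lid slides shut. Side lips (inner edges at x = +-56 mm, tops at z = 84.5 mm) keep the lid captive; the end wall at y = +156 mm stops it. The -y half is a solid deck, top at z = 66 mm, holding the red catch, with no wall at its -y end.
- catch_pad (a point): Centre of the top of the red push pad, 40 (box x) by 48 mm (box y), just behind the open lid (4 mm gap); at (0, -118, 90) mm in the box frame when up. Sinks with the catch; axes as the box. A fingertip can slide along it towards box +y while holding it down and so push the lid's rear face ahead of it.
- catch_pin (a point): Centre of the top of the red round pin, 10 mm in diameter, one piece with the pad; at (0, -28, 79) mm in the box frame when up. At the start it stands in the lid's square hole and blocks the lid both ways; with the lid shut it stands up just behind the lid's rear edge.
- catch (a joint): How far the catch (pad and pin in one) is pressed down, 0 (up) to 0.016 m (bottom stop). The spring gives 4 N at the top, 8 N at the bottom. The pin is clear of the lid from about 0.010 m. Once the hole has passed the pin, the lid itself keeps the catch down (at 0.008 to 0.010 m); when the lid is home and nothing is above it, the pin springs up.
- lid_edge (a point): Middle of the lid's rear face, the upright face to push (faces box -y): 100 mm wide, 22 mm high, z = 70 to 92 mm in the box frame. Box y is -90 mm parked open, -20 mm fully home. The lid, loose in the box's grooves: 130 by 176 by 8 mm, 0.45 kg, with a green raised field 100 by 110 by 14 mm at its rear and an 18 mm square hole, centre 62 mm from the rear face.
- bowl_mid (a point): Bystander: centre of a steel bowl, 120 mm across, 50 mm high, half-way up.
- cup_mid (a point): Bystander: centre of a blue plastic cup, 68 mm across, 75 mm high, half-way up.
- spoon: Bystander: a wooden spoon, 200 mm long, lying on the table; origin near its middle on its underside, x along it.
Not all that is in view belongs to the job. Of the things that look like the part that bears lid_edge, the smallest one is meant.

How it is judged:
By the outcome, as a careful person would: the job done as asked, in the order asked, and still so for the second after the job is handed in, with the robot touching nothing.
It also fails if it takes over 38 s, if anything falls off the work surface, if the arm or the gripper's body presses on something with over 40 N, if the wrist force passes 120 N, or if a joint passes its speed limit or range.

ROBOT

A 7-joint arm with a two-finger parallel gripper is mounted at the origin on the work surface. World frame = base frame: x ahead of the robot, y to its left, z up, the work surface at z = 0. Lengths are in mm, angles in rad, forces in N, time in s.
With the tool pointing down it reaches from about 400 to 850 mm from the base axis. Payload 4.5 kg.
Tool frame: the origin (TCP) lies midway between the tips of the shut fingers; the grasp point (between the pads) lies 19 mm behind it; z points along the fingers, y is the line along which they close (so a half turn about z gives the same grasp; the last joint's range is limited). The gripper opens to 85 mm and grips with 20 to 120 N. Pads are 22 mm wide; open, the fingers measure 114 mm over their backs; the gripper's body (76 mm by 85 mm) begins 54 mm behind the grasp point. The pads swing forward as they close: fully open they stand 13 mm farther back than shut.
Start: joints at [-1.254, 0.689, -0.195, 1.565, 0.157, 0.902, -0.215], TCP at [174.383, 600.204, 231.317] pointing down, gripper open.
Joint ranges: [-3.01, 3.01], [-0.46, 2.08], [-1.47, 1.51], [0.13, 2.56], [-1, 4.14], [0.04, 2.09], [-2.66, 2.66]. Speed limits (rad/s): [2.57, 2.57, 3.14, 3.14, 3.14, 3.14, 3.14].

INTERFACE

Orientations are given as a unit quaternion [w, x, y, z].
In Python, from cell import * gives the robot as it stands.
- The arm moves only by the tool step_arm, never from a script. Its argument "rows" is text: rows parted by semicolons, each of 7 numbers parted by spaces: the turn, a rotation vector about the tool's x, y, z in degrees, then the shift along the tool's x, y, z in m, then the gripper command: -1 is fully open, 1 is shut, values between are in proportion. In form: wx wy wz dx dy dz fingers; .... A call has 1 to 20 rows; each row is the pose to reach, as a shift and turn from the pose commanded when the call began, along the tool's axes at that moment; what a row does not reach only later rows make up. A row lasts 1/12 s, in which the tool goes at most 41.7 mm and 7.16 degrees, less where a joint would pass 70% of its speed; a pose out of reach is approached as far as the arm can. A call with a gripper value outside its range is refused whole. The fingers move at their own pace and stop on an object; the grip force is fixed at half the most. Time passes only in rows, so rows that repeat a pose let the fingers close. It gives the time, the measured TCP pose, the force, the opening and the grip force at its end, in the units of the state.
- get_obs(): the state, without advancing time (a new reading comes with each control period).
- snapshot(name): name is "scene" or "top" or "wrist"; returns a dict with "frame" (384x512x3 uint8, red, green, blue), "fx", "fy", "cx", "cy" (pixels), "R" (3x3) and "t" (3): a world point X has camera coordinates R X + t; the wrist camera has in their place "mount" (4x4, takes a point from camera to tool coordinates, whose origin is the TCP and whose axes are the flange's). Camera axes: x right, y down, z forward; pixel columns grow to the right and rows downward; lengths in mm; the calibration is good to about 2 mm. A picture is of the moment at which its call begins: read the wrist's pose just before it. There is no depth.
- finish_job(): hands the job in; it is judged then, once.
The state is a dict: "time": time; "joint_positions": joint angles; "qvel": joint speeds; "joint_efforts": joint torques, N m; "tool_pos": TCP position; "ee_rot": TCP orientation; "ft_force": force on the tool from outside, world axes, zero at the start; "torque": the same for the moment, N m; "opening": finger opening in mm; "gripper_force": force on a finger pad.
Only numpy, scipy, OpenCV 4.12 (cv2) and the standard library are available. Lean on these libraries where they do the work, as an engineer would, in place of code of your own. Each camera call takes 0.05 s, during which the arm holds its last target. There are 200 camera calls.

## Working session

There is one attempt and no reset: what is moved stays moved. The work goes in short steps, Python scripts to look and compute and a tool call to move; the robot and the scene stay as the last step left them, time stands still between calls to the robot, and variables do not carry over. Pictures are saved under pics/ and viewed, at most 10 in all, crops included, and the job is handed in when it is done.

Besides the shell and the picture viewer there is one more tool, called after "Call:" in YAML: its name, and indented under it one key for each argument. step_arm: Moves the arm, as the interface text tells. Its arguments: {"type":"object","properties":{"rows":{"type":"string"}},"required":["rows"]}

```bash
mkdir -p pics; python3 - <<'E'
from cell import *
import cv2,pickle
d={n:snapshot(n) for n in("scene","top")}
pickle.dump(d,open("d.pkl","wb"))
for n in d: cv2.imwrite(f"pics/{n}0.png",d[n]["frame"][:,:,::-1])
o=get_obs();print(o)
for n in d: print(n,d[n]["R"],d[n]["t"],d[n]["fx"],d[n]["cx"],d[n]["cy"])
E
```

```text
{'time': 0.1, 'joint_positions': array([-1.25420564,  0.68990704, -0.19451685,  1.56622678,  0.15731878,
        0.90245687, -0.2150934 ]), 'qvel': array([ 0.00032227, -0.00129601, -0.00132492, -0.00320763,  0.00194443,
       -0.0021785 , -0.00091937]), 'joint_efforts': array([-3.16171805e-03, -5.40600336e+01, -1.27124067e+00, -1.58987993e+01,
        9.45174572e-03,  4.31306325e-03, -2.50058363e-06]), 'tool_pos': array([174.28743388, 599.62360107, 230.56335362]), 'ee_rot': array([-5.01350218e-05,  1.40879858e-01,  9.90026374e-01, -8.01374674e-04]), 'ft_force': array([0.40797114, 0.38273051, 0.6719305 ]), 'torque': array([-0.06650038, -0.01159501,  0.02088491]), 'gripper_force': 0.0, 'opening': 85.31136573216432}
scene [[ 0.79126702  0.6111979   0.01826559]
 [ 0.49330509 -0.62042034 -0.60969557]
 [-0.36131231  0.49144251 -0.79242519]] [-394.89725125 -268.36318389 1466.88080076] 449.73266986184973 251.43374751367296 186.4912812627031
top [[ 0.01807948 -0.99967363 -0.01804896]
 [-0.9930111  -0.01584743 -0.11695223]
 [ 0.11662803  0.02003725 -0.99297352]] [-61.81734835 572.01229645 947.13336739] 348.2757391899922 253.83819064665863 190.58186850191913
```

View pics/scene0.png

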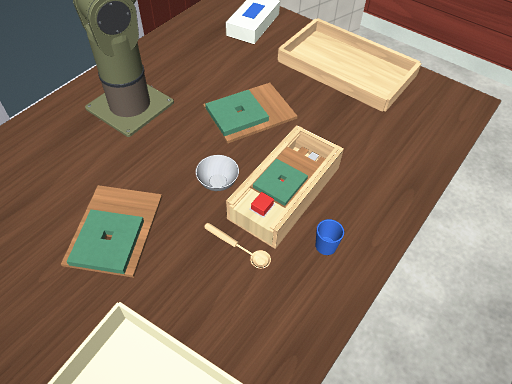

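View pics/top0.png

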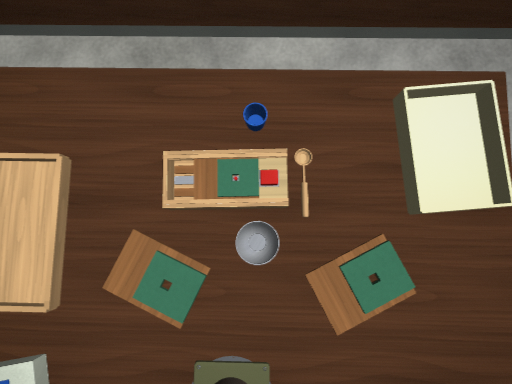

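The top view shows the box at about (225,178), with its lid (green, centred at 238,177) and the red pad at (269,177), and box +y points left. The spoon is at (304,180), just beyond the deck end. The bowl is at (257,243), the cup at (255,115), and the two larger lids are decoys.

```bash
cat > h.py <<'E'
import numpy as np,cv2
def ray(c,uv,z):
    d=np.array([(uv[0]-c["cx"])/c["fx"],(uv[1]-c["cy"])/c["fy"],1]);R=np.array(c["R"]);o=-R.T@c["t"];d=R.T@d
    return o+d*(z-o[2])/d[2]
def proj(c,X):
    p=np.array(c["R"])@X+c["t"];return np.array([c["fx"]*p[0]/p[2]+c["cx"],c["fy"]*p[1]/p[2]+c["cy"]])
def masks(f):
    h=cv2.cvtColor(f,cv2.COLOR_RGB2HSV);H,S,V=cv2.split(h)
    red=(((H<6)|(H>174))&(S>180)&(V>90)).astype(np.uint8)
    green=((H>60)&(H<95)&(S>90)&(V>50)).astype(np.uint8)
    return red,green
def blobs(m,mn=60):
    cs=cv2.findContours(m,cv2.RETR_EXTERNAL,cv2.CHAIN_APPROX_NONE)[0]
    return [c for c in cs if cv2.contourArea(c)>mn]
E
python3 - <<'E'
import pickle;from h import *
np.set_printoptions(precision=1,suppress=True)
d=pickle.load(open("d.pkl","rb"))
for n in d:
    c=d[n];r,g=masks(c["frame"])
    for nm,m,z in(("red",r,90),("green",g,92)):
        for b in blobs(m):
            a=cv2.minAreaRect(b);(x,y)=a[0]
            if not(180<x<320 and 130<y<230):continue
            q=cv2.approxPolyDP(b,3,True)[:,0]
            print(n,nm,a,ray(c,a[0],z)[:2]);print([ (p.tolist(),ray(c,p,z)[:2]) for p in q])
c=d["top"];f=c["frame"]
cv2.imwrite("pics/crop.png",cv2.resize(f[135:220,150:320,::-1],None,fx=4.5,fy=4.5,interpolation=cv2.INTER_CUBIC))
E
```

```text
scene red ((261.9615173339844, 203.30770874023438), (16.91835594177246, 19.969207763671875), 33.6900634765625) [ 610.2 -103.5]
[([261, 192], array([587.1, -76.8])), ([251, 208], array([ 597.5, -131.9])), ([263, 215], array([ 633.3, -130.1])), ([273, 199], array([624. , -75.6]))]
scene green ((279.591552734375, 180.84127807617188), (42.90950012207031, 37.24598693847656), 29.981639862060547) [604.  -19.1]
[([276, 159], array([552.8,  36. ])), ([253, 187], array([562.3, -78. ])), ([285, 204], array([657.3, -70.7])), ([307, 176], array([650.9,  38.8]))]
top red ((269.0, 177.0), (14.0, 16.0), 90.0) [603.3 -92.9]
[([261, 170], array([621.9, -71.3])), ([261, 184], array([584.2, -71.9])), ([277, 182], array([ 590.2, -114.3])), ([276, 170], array([ 622.4, -111.3]))]
top green ((238.0, 177.5), (37.0, 40.0), 90.0) [600.4 -10.5]
[([218, 160], array([646.9,  44.1])), ([219, 196], array([550.2,  38.6])), ([258, 195], array([554.5, -64.5])), ([257, 159], array([651.1, -60.2]))]
```

View pics/crop.png

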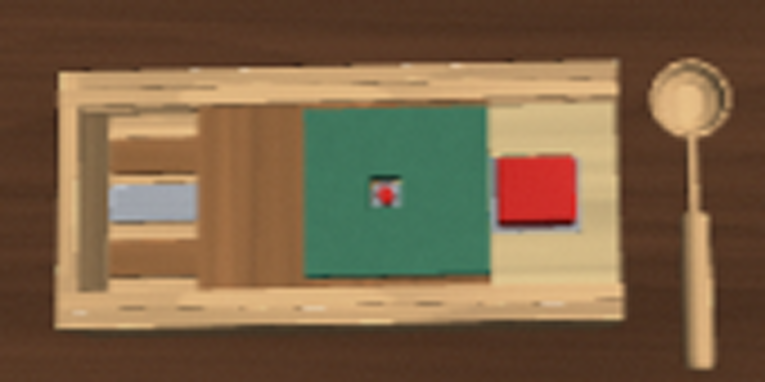

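The crop shows the pad centred at crop (537,190), just right of the lid's rear edge at x≈489. The pin is visible in the hole at (386,194). Next I move above the pad with the fingers shut and closing along box y.

Call:
step_arm:
  rows: "0 0 -19 -0.603 -0.549 -0.02 1;0 0 -19 -0.603 -0.549 -0.02 1;0 0 -19 -0.603 -0.549 -0.02 1;0 0 -19 -0.603 -0.549 -0.02 1;0 0 -19 -0.603 -0.549 -0.02 1;0 0 -19 -0.603 -0.549 -0.02 1;0 0 -19 -0.603 -0.549 -0.02 1;0 0 -19 -0.603 -0.549 -0.02 1;0 0 -19 -0.603 -0.549 -0.02 1;0 0 -19 -0.603 -0.549 -0.02 1;0 0 -19 -0.603 -0.549 -0.02 1;0 0 -19 -0.603 -0.549 -0.02 1;0 0 -19 -0.603 -0.549 -0.02 1;0 0 -19 -0.603 -0.549 -0.02 1;0 0 -19 -0.603 -0.549 -0.02 1;0 0 -19 -0.603 -0.549 -0.02 1;0 0 -19 -0.603 -0.549 -0.02 1;0 0 -19 -0.603 -0.549 -0.02 1;0 0 -19 -0.603 -0.549 -0.02 1;0 0 -19 -0.603 -0.549 -0.02 1"

```text
time: 1.77
tool_pos: [601.6, -101.5, 250.7]
ee_rot: [0.0, -0.021, 1.0, -0.001]
ft_force: [0.2, 0.7, -0.8]
opening: -0.1
gripper_force: 0.0
```

```bash
cat >> h.py <<'E'
def wristcam(o,s):
    from scipy.spatial.transform import Rotation as Ro
    q=o["ee_rot"];T=np.eye(4);T[:3,:3]=Ro.from_quat([q[1],q[2],q[3],q[0]]).as_matrix();T[:3,3]=o["tool_pos"]
    M=np.linalg.inv(T@np.array(s["mount"]));c=dict(s);c["R"]=M[:3,:3];c["t"]=M[:3,3];return c
E
python3 - <<'E'
from cell import *
from h import *
np.set_printoptions(precision=1,suppress=True)
snapshot("wrist")
o=get_obs();s=snapshot("wrist");c=wristcam(o,s)
print(o["tool_pos"],o["ee_rot"],o["ft_force"],s["mount"])
f=s["frame"];cv2.imwrite("pics/w1.png",f[:,:,::-1])
r,g=masks(f)
for nm,m,z in(("red",r,90),("green",g,92)):
    for b in blobs(m,200):
        q=cv2.approxPolyDP(b,6,True)[:,0];print(nm,[(p.tolist(),ray(c,p,z)[:2]) for p in q])
E
```

```text
[ 603.3 -105.8  250.5] [ 0. -0.  1. -0.] [ 3.2 -3.7 -0.8] [[  -0.    -1.    -0.3   75.7]
 [   1.    -0.    -0.     0.8]
 [   0.    -0.3    1.  -143.1]
 [   0.     0.     0.     1. ]]
red [([247, 147], array([ 582.6, -113.9])), ([246, 188], array([ 620.9, -113.7])), ([294, 188], array([619.1, -69.3])), ([293, 147], array([581. , -72.9]))]
green [([303, 115], array([552.6, -66.5])), ([300, 221], array([650.9, -61.6])), ([414, 221], array([646.7,  46. ])), ([430, 116], array([549.3,  42.7]))]
```

View pics/w1.png

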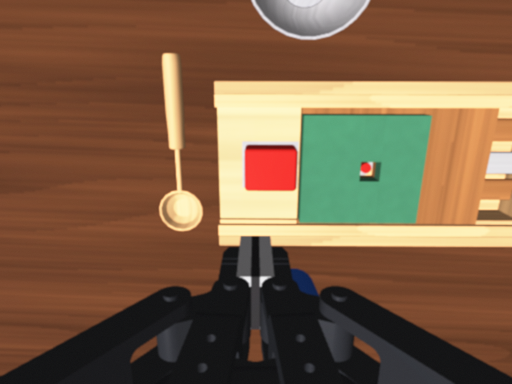

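The wrist view shows the pad at (270,168), the lid's rear edge at column ≈302 and the pin in the hole at (366,169). It agrees with the top view: pad centre ≈(601.5,-92.5), yaw ≈2.3°. I let the arm settle, then check its pose.

Call:
step_arm:
  rows: "0 0 0 0 0 0 1;0 0 0 0 0 0 1;0 0 0 0 0 0 1;0 0 0 0 0 0 1;0 0 0 0 0 0 1;0 0 0 0 0 0 1"

```text
time: 2.37
tool_pos: [600.1, -94.5, 251.4]
ee_rot: [-0.0, -0.025, 1.0, 0.0]
ft_force: [-0.3, 0.1, 0.4]
opening: -0.0
gripper_force: 0.0
```

Call:
step_arm:
  rows: "0 0 0 -0.001 0.005 0.04 1;0 0 0 -0.001 0.005 0.08 1;0 0 0 -0.001 0.005 0.11 1;0 0 0 -0.001 0.005 0.13 1;0 0 0 -0.001 0.005 0.145 1;0 0 0 -0.001 0.005 0.15 1;0 0 0 -0.001 0.005 0.15 1;0 0 0 -0.001 0.005 0.15 1;0 0 0 -0.001 0.005 0.155 1;0 0 0 -0.001 0.005 0.16 1;0 0 0 -0.001 0.005 0.165 1;0 0 0 -0.001 0.005 0.17 1;0 0 0 -0.001 0.005 0.175 1;0 0 0 -0.001 0.005 0.177 1;0 0 0 -0.001 0.005 0.177 1;0 0 0 -0.001 0.005 0.177 1;0 0 0 -0.001 0.005 0.177 1"

```text
time: 3.78
tool_pos: [601.9, -90.4, 75.1]
ee_rot: [0.001, -0.024, 1.0, -0.0]
ft_force: [-1.2, -1.1, 8.0]
opening: 0.2
gripper_force: 3.7
```

Call:
step_arm:
  rows: "0 0 0 0 0.002 0.001 1;0 0 0 0 0.004 0.001 1;0 0 0 0 0.006 0.001 1;0 0 0 0 0.008 0.001 1;0 0 0 0 0.010 0.001 1;0 0 0 0 0.012 0.001 1;0 0 0 0 0.014 0.001 1;0 0 0 0 0.016 0.001 1;0 0 0 0 0.018 0.001 1;0 0 0 0 0.02 0.001 1;0 0 0 0 0.02 0.001 1;0 0 0 0 0.02 0.001 1"

```text
time: 4.78
tool_pos: [601.1, -75.6, 74.3]
ee_rot: [0.001, -0.023, 1.0, -0.003]
ft_force: [0.1, -7.2, 8.1]
opening: -0.1
gripper_force: 5.2
```

```bash
python3 - <<'E'
from cell import *
from h import *
np.set_printoptions(precision=1,suppress=True)
s=snapshot("top");f=s["frame"];r,g=masks(f)
for b in blobs(g):
    x,y,w,h=cv2.boundingRect(b)
    if 150<y<200: print(x,y,w,h)
w=snapshot("wrist")["frame"]
cv2.imwrite("pics/a2.png",np.hstack([cv2.resize(f[140:215,200:300],(400,300)),cv2.resize(w,(400,300))])[:,:,::-1])
print(get_obs()["tool_pos"],get_obs()["ft_force"])
E
```

```text
217 159 33 38
[601.1 -75.6  74.3] [ 0.1 -7.7  8.3]
```

View pics/a2.png

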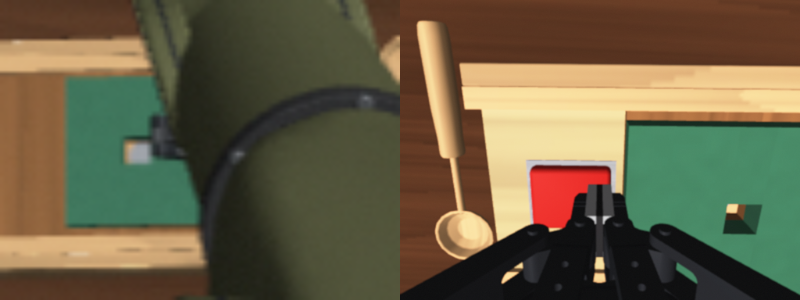

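The wrist view shows the tips on the front of the sunken pad, touching the lid's rear face. The pin has dropped out of view in the hole. I keep pushing with the pad held down.

Call:
step_arm:
  rows: "0 0 0 0 0.002 0.0005 1;0 0 0 0 0.004 0.0005 1;0 0 0 0 0.006 0.0005 1;0 0 0 0 0.008 0.0005 1;0 0 0 0 0.008 0.0005 1;0 0 0 0 0.008 0.0005 1"

```text
time: 5.38
tool_pos: [601.0, -68.7, 74.3]
ee_rot: [0.001, -0.022, 1.0, -0.004]
ft_force: [-0.2, -9.5, 10.6]
opening: -0.2
gripper_force: 5.9
```

Moving at about 9 N. I continue past the hole.

Call:
step_arm:
  rows: "0 0 0 0 0.002 0.000 1;0 0 0 0 0.004 0.000 1;0 0 0 0 0.006 0.000 1;0 0 0 0 0.008 0.000 1;0 0 0 0 0.01 0.000 1;0 0 0 0 0.012 0.000 1;0 0 0 0 0.012 0.000 1"

```text
time: 5.97
tool_pos: [600.2, -55.0, 73.8]
ee_rot: [0.001, -0.023, 1.0, -0.003]
ft_force: [0.9, -4.9, 4.5]
opening: 0.3
gripper_force: 3.4
```

Call:
step_arm:
  rows: "0 0 0 0 0.003 0.000 1;0 0 0 0 0.006 0.000 1;0 0 0 0 0.009 0.000 1;0 0 0 0 0.012 0.000 1;0 0 0 0 0.015 -0.002 1;0 0 0 0 0.018 -0.004 1;0 0 0 0 0.021 -0.006 1;0 0 0 0 0.024 -0.008 1;0 0 0 0 0.027 -0.008 1;0 0 0 0 0.03 -0.008 1;0 0 0 0 0.033 -0.008 1;0 0 0 0 0.036 -0.008 1;0 0 0 0 0.038 -0.008 1;0 0 0 0 0.038 -0.008 1"

```text
time: 7.13
tool_pos: [595.7, -19.0, 79.3]
ee_rot: [-0.002, -0.022, 1.0, -0.004]
ft_force: [0.9, -9.0, -6.1]
opening: -0.1
gripper_force: 4.6
```

Call:
step_arm:
  rows: "0 0 0 0 0.002 0 1;0 0 0 0 0.004 0 1;0 0 0 0 0.006 0 1;0 0 0 0 0.008 0 1;0 0 0 0 0.01 0 1;0 0 0 0 0.012 0 1;0 0 0 0 0.014 0 1;0 0 0 0 0.016 0 1;0 0 0 0 0.018 0 1;0 0 0 0 0.018 0 1;0 0 0 0 0.018 0 1"

```text
time: 8.05
tool_pos: [595.2, -8.0, 79.7]
ee_rot: [-0.002, -0.02, 1.0, -0.008]
ft_force: [1.2, -20.1, -2.0]
opening: -0.1
gripper_force: 10.0
```

Call:
step_arm:
  rows: "0 0 0 0 0.003 0 1;0 0 0 0 0.006 0 1;0 0 0 0 0.009 0 1;0 0 0 0 0.009 0 1;0 0 0 0 0.009 0 1"

```text
time: 8.47
tool_pos: [595.1, -7.7, 79.8]
ee_rot: [-0.003, -0.017, 1.0, -0.014]
ft_force: [3.0, -33.3, -0.6]
opening: -0.1
gripper_force: 16.5
```

```bash
python3 - <<'E'
from cell import *
from h import *
np.set_printoptions(precision=1,suppress=True)
w=snapshot("wrist")["frame"];f=snapshot("scene")["frame"]
cv2.imwrite("pics/a3.png",np.hstack([cv2.resize(f[120:250,215:355],(400,371)),cv2.resize(w,(400,371))])[:,:,::-1])
print(get_obs()["tool_pos"],get_obs()["ft_force"])
E
```

```text
[595.   -7.7  79.8] [  2.6 -33.1  -0.7]
```

View pics/a3.png

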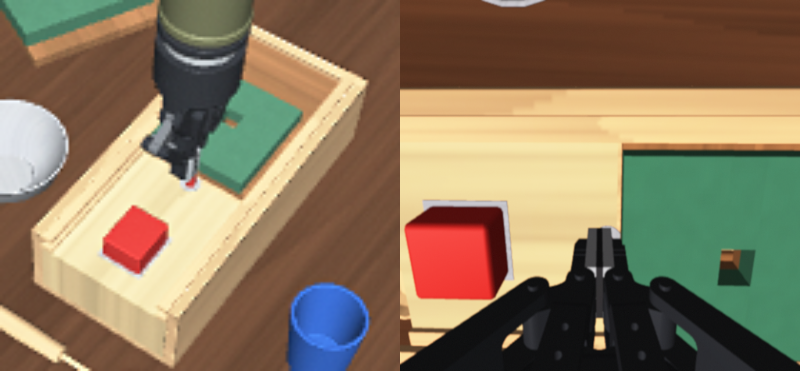

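Stop reached: 0.3 mm of travel for 13 N more. The view shows the lid's front at the end wall and the red pin just under the fingertips. I release the push and lift away.

Call:
step_arm:
  rows: "0 0 0 0 -0.006 -0.001 1;0 0 0 0 -0.012 -0.002 1;0 0 0 0 -0.016 -0.004 1;0 0 0 0 -0.018 -0.008 1;0 0 0 0 -0.02 -0.014 1;0 0 0 0 -0.022 -0.025 1;0 0 0 0 -0.024 -0.045 1;0 0 0 0 -0.026 -0.08 1;0 0 0 0 -0.04 -0.12 1;0 0 0 0 -0.07 -0.15 1;0 0 0 0 -0.11 -0.17 1;0 0 0 0 -0.11 -0.17 1;0 0 0 0 -0.11 -0.17 1;0 0 0 0 -0.11 -0.17 1;0 0 0 0 -0.11 -0.17 1;0 0 0 0 -0.11 -0.17 1;0 0 0 0 -0.11 -0.17 1"

```text
time: 9.98
tool_pos: [600.9, -93.4, 250.1]
ee_rot: [-0.001, -0.026, 1.0, 0.001]
ft_force: [0.8, 0.1, -0.3]
opening: -0.3
gripper_force: 0.0
```

```bash
python3 - <<'E'
from cell import *
from h import *
np.set_printoptions(precision=1,suppress=True)
o=get_obs();s=snapshot("wrist");c=wristcam(o,s);w=s["frame"];f=snapshot("scene")["frame"]
cv2.imwrite("pics/a4.png",np.hstack([cv2.resize(f[120:250,215:355],(400,371)),cv2.resize(w,(400,371))])[:,:,::-1])
print(o["tool_pos"],o["ft_force"])
r,g=masks(w)
for nm,m,z in(("red",r,90),("green",g,92)):
    for b in blobs(m,20):
        q=cv2.approxPolyDP(b,6,True)[:,0];print(nm,[(p.tolist(),ray(c,p,z)[:2]) for p in q])
E
```

```text
[600.9 -93.4 250.1] [ 0.8  0.1 -0.3]
red [([346, 166], array([592.5, -10.3])), ([352, 175], array([600.6,  -3.7]))]
red [([233, 149], array([ 582.1, -113.1])), ([231, 191], array([ 621.5, -113.7])), ([279, 191], array([619.2, -69.3])), ([277, 149], array([580.1, -73.9]))]
green [([366, 118], array([548.8,   0.9])), ([357, 221], array([644.6,   6.4])), ([471, 225], array([643.2, 115.2])), ([495, 121], array([545.7, 113. ]))]
```

View pics/a4.png

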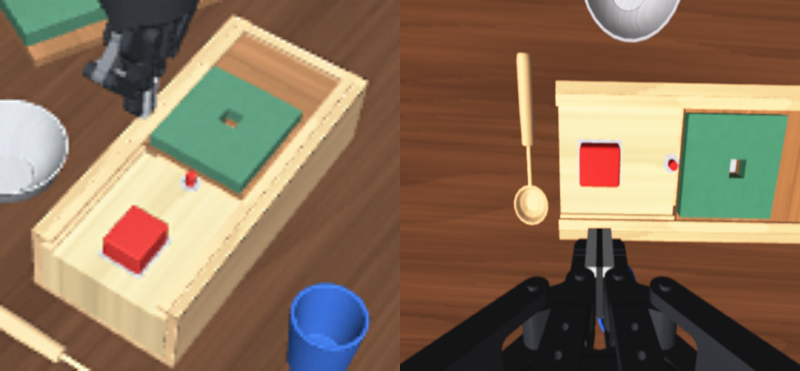

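The pad outline matches its original raised one ((582..621, -113..-69) at z = 90), and the pin stands up behind the lid's rear edge. The lid is against the end wall, and the bowl, cup and spoon haven't been disturbed.

```bash
python3 -c "
from cell import *
print(finish_job())"
```

```text
the job is handed in; nothing more can be done
None
```

The lid is pushed fully home and the red pin has sprung up behind it. The robot is clear of everything, and the job was handed in at about 10 s on the robot's clock, with no verdict returned.

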